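Point out the parts of a wheel change in fitting order

TASK

Show a trainee which parts go onto the grinding spindle, in the order of fitting: point with the fingertips at the pink grinding wheel, then at the steel flange with the raised hub, then at the round knurled nut. At each, bring the fingertips down to a few centimetres above its middle and keep still there for a good two seconds; do not dip over any other part, cross well above them (some 10 cm), and touch and move nothing. Finish with the hand raised at least 20 cm above the plate.

Things in the scene. Friction and masses are not known exactly. Their poses are not given: they have to be found in the camera images.
- pink_wheel: Pink cup grinding wheel, a round disc with a recess, 68 mm in diameter, 26 mm high. It lies flat and loose on the plate; origin at the centre of its underside, z up.
- pink_wheel_top (a point): Point on its vertical axis, level with its highest face (26 mm above the plate).
- flange: Grey steel flange: round disc 62 mm in diameter with a narrower raised hub in its middle, 22 mm high over all. It lies flat and loose on the plate; origin at the centre of its underside, z up.
- flange_top (a point): Point on its vertical axis, level with its highest face (22 mm above the plate).
- knurled_nut: Grey round nut with a knurled (ribbed) rim, 36 mm in diameter, with a smaller collar on top, 16 mm high over all. It lies flat and loose on the plate; origin at the centre of its underside, z up.
- knurled_nut_top (a point): Point on its vertical axis, level with its highest face (16 mm above the plate).
- brown_wheel: Brown grinding wheel, 60 mm in diameter, 20 mm high; not to be pointed at. It lies flat and loose on the plate; origin at the centre of its underside, z up.
- brown_wheel_top (a point): Point on its vertical axis, level with its highest face (20 mm above the plate).
- clamp_jaw: Dark stepped clamping jaw, a staircase-shaped block 22 x 60 mm, 28 mm high; not to be pointed at. It lies flat and loose on the plate; origin at the centre of its underside, z up.
- clamp_jaw_top (a point): Point on the vertical axis through its centre, level with its highest step (28 mm above the plate).
- plain_ring: Plain grey steel ring with a wide open bore and no hub, 60 mm in diameter, 14 mm high; not to be pointed at. It lies flat and loose on the plate; origin at the centre of its underside, z up.
- plain_ring_top (a point): Point on its vertical axis, level with its highest face (14 mm above the plate).
- hex_nut: Black hexagonal nut, 28 x 24 mm, 13 mm high; not to be pointed at. It lies flat and loose on the plate; origin at the centre of its underside, z up.
- hex_nut_top (a point): Point on its vertical axis, level with its highest face (13 mm above the plate).
There are look-alikes about, which are no part of the job. What is shaped like the knurled_nut but blue or purple is not meant.

How it is judged:
On the way, in this order (a step that is already met when the one before it is completed fails the run):
1. the fingertips dwell a few centimetres above the middle of the pink wheel (horizontal distance between the grasp point and pink_wheel_top below 0.025 m and z of the grasp point in the frame of pink_wheel_top below 0.085 m), for 1.5 s.
2. the fingertips dwell a few centimetres above the middle of the hubbed flange (horizontal distance between the grasp point and flange_top below 0.025 m and z of the grasp point in the frame of flange_top below 0.085 m), for 1.5 s.
3. the fingertips dwell a few centimetres above the middle of the knurled nut (horizontal distance between the grasp point and knurled_nut_top below 0.02 m and z of the grasp point in the frame of knurled_nut_top below 0.085 m), for 1.5 s.
At the end, for the whole second after the job is handed in: The grasp point (between the finger pads, some 2 cm behind the tips) is more than 19 cm above the plate and all seven parts lie within 4 mm of where they started (height (world z) of the grasp point above 0.19 m and distance of each of pink_wheel, brown_wheel, clamp_jaw, flange, plain_ring, knurled_nut, hex_nut from where it was at the start of the episode below 0.004 m); the robot touches nothing.
It fails at once if the robot touches something (contact force between any of the fingers, the arm and anything else above 0.5 N).
It fails at once if a part is shifted or lifted (distance of any of pink_wheel, brown_wheel, clamp_jaw, flange, plain_ring, knurled_nut, hex_nut from where it was at the start of the episode above 0.004 m).
It fails at once if the fingertips dip over a part that was not named (within 2 cm of its middle, grasp point less than 7 cm above its top) ((horizontal distance between the grasp point and brown_wheel_top below 0.02 m and z of the grasp point in the frame of brown_wheel_top below 0.07 m) or (horizontal distance between the grasp point and clamp_jaw_top below 0.02 m and z of the grasp point in the frame of clamp_jaw_top below 0.07 m) or (horizontal distance between the grasp point and plain_ring_top below 0.02 m and z of the grasp point in the frame of plain_ring_top below 0.07 m) or (horizontal distance between the grasp point and hex_nut_top below 0.02 m and z of the grasp point in the frame of hex_nut_top below 0.07 m)).
It also fails if it takes over 58 s, if anything falls off the work surface, if the arm or the gripper's body presses on something with over 40 N, if the wrist force passes 120 N, or if a joint passes its speed limit or range.

ROBOT

A 6-joint arm with a two-finger parallel gripper is mounted at the origin on a cart in front of the work surface, level with it; the furniture and walls round the work are solid. World frame = base frame: x ahead of the robot, y to its left, z up, the work surface at z = 0. Lengths are in m, angles in rad, forces in N, time in s.
With the tool pointing down it reaches from about 0.375 to 0.925 m from the base axis. Payload 5.7 kg.
Tool frame: the origin (TCP) lies midway between the tips of the shut fingers; the grasp point (between the pads) lies 19 mm behind it; z points along the fingers, y is the line along which they close (so a half turn about z gives the same grasp; the last joint's range is limited). The gripper opens to 88 mm and grips with 3 to 60 N. Pads are 20 mm wide; open, the fingers measure 115 mm over their backs; the gripper's body (75 mm by 178 mm) begins 61 mm behind the grasp point.
Start: joints at [-1.394, 0.359, 1.51, -0, 1.272, -0.115], TCP at [0.173, -0.575, 0.223] pointing down, gripper open.
Joint ranges: [-2.97, 2.97], [-1.01, 2.36], [0.21, 2.38], [-0.96, 4.11], [0.2, 2.71], [-2.98, 2.98]. Speed limits (rad/s): [2.39, 2.39, 3.14, 3.14, 3.14, 3.14].

INTERFACE

Orientations are given as a unit quaternion [x, y, z, w].
In Python, from bench import move_ptp, servo_line, goto_joints, move_gripper, sleep, inverse_kinematics, capture, PlanningError, close_job, spot_in, silhouettes, current_clock, current_joint_pos, current_qvel, current_joint_torque, current_position, current_orientation, current_force, current_torque, current_finger_gap, current_grip_force gives the robot as it stands. Calls block until the motion is done:
- move_ptp(position, orientation): joint-space move of the TCP to a pose.
- servo_line(position, orientation=None, rate=0.15, contact_N=None): straight line of the TCP; orientation=None keeps the orientation; rate is the mean speed in m/s. With contact_N (N) it stops when the force on the tool has changed by that much, and returns True; else False.
- goto_joints(angles): joint-space move.
- move_gripper(opening): finger opening in m; the grip force is fixed at half the most; returns when the fingers have stopped.
- sleep(seconds).
- inverse_kinematics(position, orientation): joint angles nearest the present ones, or None.
- capture(name): name is "scene" or "top" or "wrist"; returns a dict with "image" (480x640x3 uint8, blue, green, red), "range_z" (480x640 float32, m along the optical axis (not along the pixel's ray), 0 where there is no reading), "intrinsics" (3x3 intrinsics, pixels), "k1" (the pictures are not rectified: a ray, as slopes to the right and down, at radius r is drawn at 1 + k1 r^2 times it, then the intrinsics apply), "R" (3x3) and "t" (3): a world point X has camera coordinates R X + t. Camera axes: x right, y down, z forward; pixel columns grow to the right and rows downward; lengths in m; the calibration is good to about 2 mm. A picture is of the moment at which its call begins.
A pose or a line that the arm cannot do raises PlanningError and nothing moves.
- close_job(): hands the job in; it is judged then, once.
Trained networks look in the newest picture that a camera, given by its name, has taken for a name from the list of things; names that differ only in an ending like _2 or _b are one class to them, and where a whole thing is asked for, a point or a joint stands for the part that bears it (a point fixed in the world has none). Each returns a list of dicts, best first, with "conf" (0 to 1); they miss things now and then, are a little off and sometimes report something else, mostly with a low value. They report only what shows in the picture. A call takes as long as a camera call. They do not tell look-alikes from the thing itself.
- spot_in(camera, query): "xy" ([column, row] in pixels, amid what is visible of it).
- silhouettes(camera, query): "region" (480x640 bool, what is visible of it) and "xy" ([column, row] in pixels, amid what is visible of it).
Readings, each from a call of its own:
- current_clock(): time.
- current_joint_pos(): joint angles.
- current_qvel(): joint speeds.
- current_joint_torque(): joint torques, N m.
- current_position(): TCP position.
- current_orientation(): TCP orientation.
- current_force(): force on the tool from outside, world axes, zero at the start.
- current_torque(): the same for the moment, N m.
- current_finger_gap(): finger opening in m.
- current_grip_force(): force on a finger pad.
Only numpy, scipy, OpenCV 4.12 (cv2) and the standard library are available. Lean on these libraries where they do the work, as an engineer would, in place of code of your own. Each camera call takes 0.05 s, during which the arm holds its last target. There are 200 camera calls.

## Working session

There is one attempt and no reset: what is moved stays moved. The work goes in short steps, each a Python script; the robot and the scene stay as the last script left them, time stands still between calls to the robot, and variables do not carry over. Pictures are saved under pics/ and viewed, at most 10 in all, crops included, and the job is handed in when it is done.

```bash
mkdir -p pics
cat > h.py <<'E'
import numpy as np, cv2
from bench import *
def world(c,uv,z):
    K=c["intrinsics"];R=np.array(c["R"]);t=np.array(c["t"])
    d=np.array([(uv[0]-K[0][2])/K[0][0],(uv[1]-K[1][2])/K[1][1]]);s=d.copy()
    for _ in range(20): s=d/(1+c["k1"]*(s@s))
    o=-R.T@t; r=R.T@np.array([s[0],s[1],1]); return o+r*(z-o[2])/r[2]
H=dict(pink_wheel=.026,flange=.022,knurled_nut=.016,brown_wheel=.02,clamp_jaw=.028,plain_ring=.014,hex_nut=.013)
E
python3 - <<'E'
from h import *
for cam in("top","scene"):
    c=capture(cam); cv2.imwrite(f"pics/{cam}.png",c["image"])
    for n,h in H.items():
        for s in silhouettes(cam,n):
            d=c["range_z"][int(s["xy"][1]),int(s["xy"][0])]
            print(cam,n,round(s["conf"],2),np.round(s["xy"]),s["region"].sum(),np.round(world(c,s["xy"],h),3))
print(current_clock(),current_position(),current_orientation())
E
```

```text
top pink_wheel 0.94 [289. 187.] 1187 [0.573 0.013 0.026]
top flange 0.94 [360. 177.] 886 [ 0.577 -0.113  0.022]
top knurled_nut 0.91 [245. 270.] 268 [0.439 0.104 0.016]
top knurled_nut 0.84 [211. 309.] 292 [0.378 0.167 0.016]
top knurled_nut 0.63 [154. 272.] 296 [0.454 0.259 0.016]
top knurled_nut 0.61 [200. 268.] 324 [0.452 0.181 0.016]
top knurled_nut 0.56 [288. 190.] 1276 [0.571 0.017 0.016]
top knurled_nut 0.51 [230. 222.] 333 [0.526 0.123 0.016]
top brown_wheel 0.63 [371. 244.] 999 [ 0.457 -0.115  0.02 ]
top clamp_jaw 0.97 [474. 229.] 593 [ 0.461 -0.294  0.028]
top clamp_jaw 0.54 [459. 164.] 727 [ 0.58  -0.289  0.028]
top plain_ring 0.77 [457. 164.] 758 [ 0.584 -0.288  0.014]
top plain_ring 0.55 [475. 228.] 567 [ 0.465 -0.3    0.014]
top hex_nut 0.69 [283. 260.] 136 [0.449 0.037 0.013]
scene pink_wheel 0.71 [368. 235.] 1010 [0.567 0.004 0.026]
scene pink_wheel 0.37 [401. 395.] 607 [ 0.463 -0.306  0.026]
scene flange 0.68 [405. 288.] 796 [ 0.571 -0.132  0.022]
scene knurled_nut 0.79 [248. 217.] 245 [0.376 0.158 0.016]
scene knurled_nut 0.78 [323. 209.] 202 [0.52  0.112 0.016]
scene knurled_nut 0.7 [267. 179.] 193 [0.449 0.245 0.016]
scene knurled_nut 0.64 [288. 226.] 209 [0.439 0.101 0.016]
scene knurled_nut 0.58 [282. 199.] 216 [0.455 0.175 0.016]
scene brown_wheel 0.96 [343. 306.] 936 [ 0.455 -0.117  0.02 ]
scene clamp_jaw 0.82 [405. 397.] 581 [ 0.466 -0.312  0.028]
scene clamp_jaw 0.19 [306. 248.] 150 [0.446 0.026 0.028]
scene hex_nut 0.67 [308. 248.] 115 [0.453 0.034 0.013]
0.8 [ 0.17258695 -0.57462337  0.22266252] [ 9.89375218e-01  1.45384586e-01 -4.96055620e-06 -1.88400113e-05]
```

View pics/top.png

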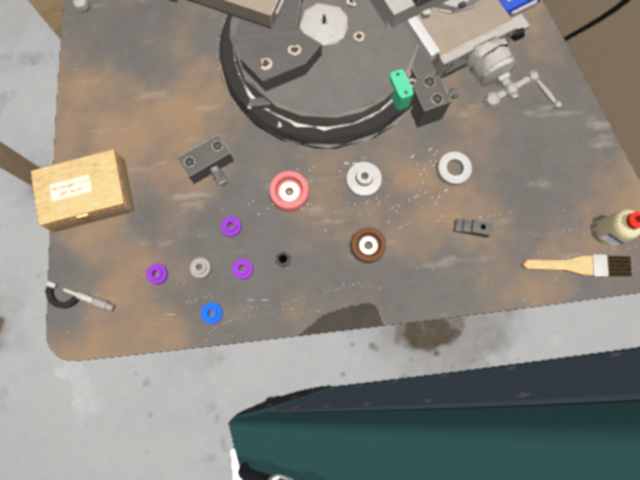

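View pics/scene.png

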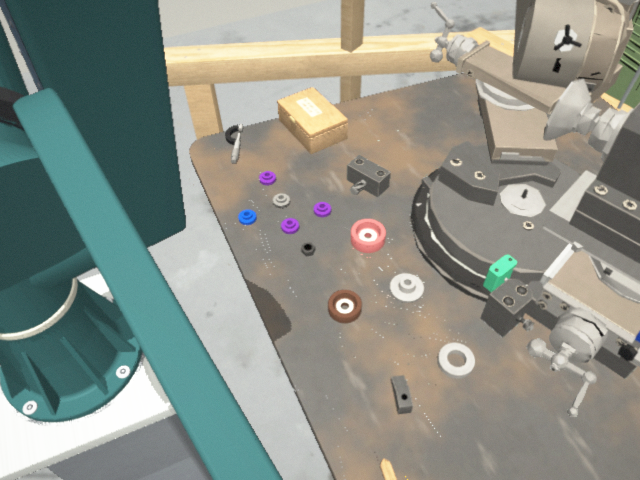

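The top view shows the pink wheel at (289,190), the hubbed flange at (364,178) and the only grey knurled nut at (200,268). The other nuts are purple or blue. The plain ring is at (455,168). The rotary table and machine stand behind the parts, so I'll check obstacle heights before moving.

Run:
```python
from h import *
G=np.zeros((14,18))
for cam in("top","scene"):
    c=capture(cam);K=np.array(c["intrinsics"]);d=c["range_z"]
    v,u=np.nonzero(d>0); p=np.stack([u,v],1).astype(float)[:,None]
    s=cv2.undistortPoints(p,K,np.array([c["k1"],0,0,0.]))[:,0]
    X=(np.c_[s,np.ones(len(s))]*d[v,u][:,None]-c["t"])@np.array(c["R"])
    i=((X[:,0]-.3)//.05).astype(int); j=((X[:,1]+.6)//.06).astype(int)
    m=(i>=0)&(i<14)&(j>=0)&(j<18)
    np.maximum.at(G,(i[m],j[m]),X[m,2])
print("cols y from",[round(-.6+.06*k,2) for k in range(18)])
for k in range(14): print(round(.3+.05*k,2),(G[k]*100).round().astype(int))
for p in[(.57,.009,.072),(.574,-.122,.068),(.453,.178,.062)]:
  for z in(p[2],.25): print(inverse_kinematics([p[0],p[1],z],[1,0,0,0]))
```

```text
cols y from [-0.6, -0.54, -0.48, -0.42, -0.36, -0.3, -0.24, -0.18, -0.12, -0.06, 0.0, 0.06, 0.12, 0.18, 0.24, 0.3, 0.36, 0.42]
0.3 [1 0 0 1 0 0 0 0 0 0 0 0 1 0 0 0 1 0]
0.35 [1 2 2 2 0 0 1 0 0 0 0 1 2 1 1 1 0 0]
0.4 [11 10  0  1  3  1  1  2  2  0  2  2  2  2  2  2  2  1]
0.45 [7 7 1 1 3 3 0 2 2 1 2 2 2 2 2 0 0 1]
0.5 [0 1 1 1 0 2 0 1 1 3 3 2 2 0 0 1 0 6]
0.55 [0 0 0 0 2 2 0 3 3 3 3 3 4 0 6 6 6 6]
0.6 [ 0  1 10  1  2  2  0  3  3  3  3  5  5  5  6  6  6  6]
0.65 [ 0  1 11 11 10  8  9  8  8  8  8  5  5  5  0  6  6  6]
0.7 [ 0  0 11 13 13 11  9  8  8 12 12  7  0  0  0  0  0  0]
0.75 [ 0  0 11 13 13 11 26 34 34 12 12 12  0  0  0  0  0  0]
0.8 [ 0  0 11 11 25 34 37 35 36 14 15 12  3  0  0  0  0  0]
0.85 [ 0  1  9 11 17 29 37 35 36 15 15 15 15 20 19 18  1  0]
0.9 [ 0  0  0  0  0  0  0 18 10 15 33 36 36 20 21 23 24  0]
0.95 [ 0  0  0  0  0  0  0  0 10 15 35 36 36 32 21  0  0  0]
[-1.05370170e-01  4.91989415e-01  1.72897629e+00 -4.44089210e-16
  9.20626946e-01  1.46542616e+00]
[-1.05370170e-01  2.92101652e-01  1.53990273e+00 -4.44089210e-16
  1.30958827e+00  1.46542616e+00]
[-3.27110623e-01  5.16167254e-01  1.69356527e+00 -4.44089210e-16
  9.31860133e-01  1.24368570e+00]
[-3.27110623e-01  3.16726635e-01  1.50374749e+00 -4.44089210e-16
  1.32111853e+00  1.24368570e+00]
[ 2.32363964e-01  4.17315136e-01  1.92098968e+00 -4.44089210e-16
  8.03287838e-01  1.80316029e+00]
[ 2.32363964e-01  1.68003456e-01  1.70890756e+00 -4.44089210e-16
  1.26468163e+00  1.80316029e+00]
```

Run:
```python
from h import *
q=[1,0,0,0]
p=current_position(); servo_line([p[0],p[1],.28],rate=.2)
ims=[]
for n,(x,y) in dict(pink_wheel=(.57,.009),flange=(.574,-.122),knurled_nut=(.453,.178)).items():
    move_ptp([x,y,.26],q)
    c=capture("wrist"); im=c["image"].copy()
    for s in silhouettes("wrist",n):
        w=world(c,s["xy"],H[n]); print(n,round(s["conf"],2),np.round(s["xy"]),np.round(w,3))
        cv2.circle(im,tuple(int(a) for a in s["xy"]),5,(0,255,0),2)
    ims.append(cv2.resize(im,(400,300)))
print(current_clock(),current_position())
cv2.imwrite("pics/w.png",np.vstack([np.hstack(ims[:2]),np.hstack([ims[2],ims[2]*0])]))
```

```text
pink_wheel 0.8 [318. 209.] [0.565 0.017 0.026]
flange 0.83 [322. 193.] [ 0.585 -0.118  0.022]
knurled_nut 0.93 [384. 133.] [0.524 0.12  0.016]
knurled_nut 0.85 [251. 202.] [0.455 0.255 0.016]
knurled_nut 0.76 [387. 210.] [0.447 0.114 0.016]
knurled_nut 0.62 [331. 271.] [0.379 0.172 0.016]
knurled_nut 0.56 [322. 196.] [0.462 0.182 0.016]
5.95 [0.45388399 0.177238   0.26003433]
```

View pics/w.png

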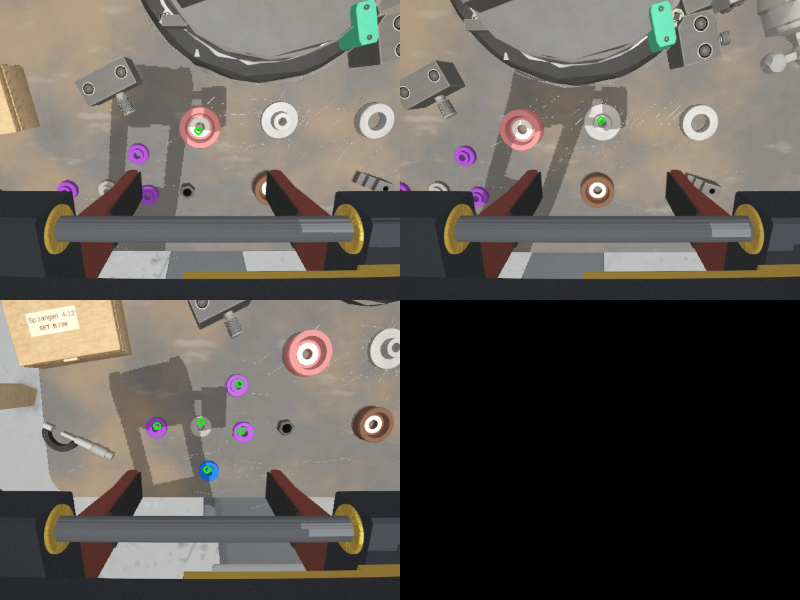

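The wrist views confirm all three targets: pink wheel at full-frame (318,203), flange hub at (322,193) and grey nut at (322,200). They agree with the other cameras to within about 1 cm. I'll close the fingers and point.

Run:
```python
from h import *
q=[1,0,0,0]
move_gripper(0.0)
for n,(x,y) in dict(pink_wheel=(.57,.012),flange=(.578,-.119),knurled_nut=(.455,.18)).items():
    move_ptp([x,y,.24],q)
    servo_line([x,y,H[n]+.043],rate=.1)
    sleep(2.4); print(n,current_clock(),np.round(current_position(),3),np.round(current_force(),1))
    servo_line([x,y,.24],rate=.12)
servo_line([.455,.18,.28],rate=.1); sleep(.5)
c=capture("top"); cv2.imwrite("pics/end.png",c["image"])
for n in("pink_wheel","flange"): print(n,[np.round(world(c,s["xy"],H[n]),3) for s in silhouettes("top",n)][:1])
print(current_clock(),current_position()); print(close_job())
```

```text
pink_wheel 12.3833 [0.57  0.012 0.069] [ 0.4  0.3 -0.6]
flange 18.8417 [ 0.578 -0.119  0.065] [ 0.6 -0.1  0.2]
knurled_nut 26.0333 [0.455 0.18  0.059] [0.2 0.3 0.2]
pink_wheel [array([0.572, 0.018, 0.026])]
flange [array([ 0.571, -0.114,  0.022])]
28.8917 [0.4549939  0.18002095 0.28000182]
the job is handed in; nothing more can be done
None
```

The arm pointed at the pink wheel, the hubbed flange and the grey knurled nut in that order, holding still 2.4 s over each. It finished with the fingertips 28 cm above the plate and no sign of contact in the force readings. I handed the job in at about 29 s; no verdict came back.

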